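# Fill the empty pockets of the sharpening-stone rack

### The arm

A 7-joint arm with a two-finger parallel gripper is mounted at the origin on the work surface. World frame = base frame: x ahead of the robot, y to its left, z up, the work surface at z = 0. Lengths are in mm, angles in degrees, forces in N, time in s.
With the tool pointing down it reaches from about 400 to 875 mm from the base axis. Payload 19.3 kg.
Tool frame: the origin (TCP) lies at the very end of the fingers, on their centre line; the grasp point (between the pads) lies 19 mm behind it; z points along the fingers, y is the line along which they close (so a half turn about z gives the same grasp; the last joint's range is limited). The gripper opens to 85 mm and grips with 20 to 120 N. Pads are 22 mm wide; open, the fingers measure 114 mm over their backs; the gripper's body (76 mm by 85 mm) begins 54 mm behind the grasp point. The pads swing forward as they close: fully open they stand 13 mm farther back than shut.
Start: joints at [67.082, 29.874, -2.08, 91.645, 1.215, 58.505, -6.463], TCP at [202.381, -591.318, 231.291] pointing down, gripper open.
Joint ranges: [-166.77, 166.77], [-17.47, 122.26], [-85.68, 81.53], [9.62, 139.38], [-72.42, 252.41], [9.2, 110.78], [-144.41, 144.41]. Speed limits (degrees/s): [108.29, 108.29, 136.94, 136.94, 172.46, 172.46, 172.46].

### API

Orientations are given as [roll, pitch, yaw] about the fixed x, y, z axes, in that order (R = Rz(yaw) Ry(pitch) Rx(roll)).
In Python, from plant import r gives the robot as it stands.
- The arm moves only by the shell command python3 -m crank 'ROWS' [OPENING] [FORCE]. ROWS is a JSON object of lists of equal length, an entry for each row: "linear": the shift along the world's x, y, z in mm, a list of three; "turn": the turn about the world's z in degrees. In form: {"linear": [[dx, dy, dz], ...], "turn": [turn, ...]}. A call has 1 to 10 rows; each row is the pose to reach, as a shift and turn from the pose commanded when the call began; what a row does not reach only later rows make up. A row lasts 1/10 s, in which the tool goes at most 50 mm and 8.59 degrees, less where a joint would pass 70% of its speed; a pose out of reach is approached as far as the arm can. A call with a gripper value outside its range is refused whole. OPENING is the finger opening in mm, from 0 to 85.4, set as the call begins (- or left out, the last holds). The fingers move at their own pace and stop on an object; FORCE is the grip in N (left out, the last holds). Time passes only in rows, so rows that repeat a pose let the fingers close. It gives the time, the measured TCP pose, the force, the opening and the grip force at its end, in the units of the state.
- r.observe(): the state, without advancing time (a new reading comes with each control period).
- r.camera(name): name is "scene" or "top" or "wrist"; returns (picture, depth): 384x512x3 uint8, blue, green, red; 384x512 float32, mm along the optical axis (not along the pixel's ray), 0 where there is no reading.
- r.camera_info(name): a dict with "mtx" (3x3 intrinsics, pixels), "R" (3x3) and "t" (3): a world point X has camera coordinates R X + t; the wrist camera has in their place "hand_eye" (4x4, takes a point from camera to tool coordinates, whose origin is the TCP and whose axes are the flange's). Camera axes: x right, y down, z forward; pixel columns grow to the right and rows downward; lengths in mm; the calibration is good to about 2 mm. A picture is of the moment at which its call begins: read the wrist's pose just before it. camera_info takes no time and is no camera call.
- r.hand_in(): hands the job in; it is judged then, once.
The state is a dict: "clock": time; "joints": joint angles; "dq": joint speeds; "joint_torque": joint torques, N m; "tcp_pos": TCP position; "ee_rot": TCP orientation; "contact_force": force on the tool from outside, world axes, zero at the start; "ft_torque": the same for the moment, N m; "finger_gap": opening from 0.0 (shut) to 1.0 (fully open); "grip_force": force on a finger pad.
Only numpy, scipy, OpenCV 4.12 (cv2) and the standard library are available. Lean on these libraries where they do the work, as an engineer would, in place of code of your own. Each camera call takes 0.05 s, during which the arm holds its last target. There are 200 camera calls.

### The job

Two pockets of the sloping sharpening-stone rack are empty: lay one of the two spare stones from the bench into each, pale face up and flat on the pocket's floor, and let go. Stones chip, so lay them in gently and never drop them or let them fall over. Leave the stones already in the rack (one is worn thin), the bottle, the tin and the brush alone.

Things in the scene. Friction and masses are not known exactly. Their poses are not given: they have to be found in the camera images.
- rack: Fixed wooden rack: a board 400 wide (y), 132 along its 30 degree slope, low edge towards the robot, high edge 93 above the bench. Side by side in it, 76 apart along y, five open-topped pockets, each 108 along the slope, 42 wide, 8 deep: a stone has 4 play at each end, 3 at each side and stands proud. Origin: bench level, below the middle pocket's centre; x level towards the high edge, z up
- pocket0 (a point): Centre of the floor of pocket 0 (0 at the rack's -y end, 4 at its +y end), 50 above the bench. x up the slope along the pocket's length, y across it, z square out of the board (30 degrees from vertical, leaning towards the robot). Two of the five pockets are empty, different ones each time
- pocket1 (a point): Centre of the floor of pocket 1 (0 at the rack's -y end, 4 at its +y end), 50 above the bench. x up the slope along the pocket's length, y across it, z square out of the board (30 degrees from vertical, leaning towards the robot). Two of the five pockets are empty, different ones each time
- pocket2 (a point): Centre of the floor of pocket 2 (0 at the rack's -y end, 4 at its +y end), 50 above the bench. x up the slope along the pocket's length, y across it, z square out of the board (30 degrees from vertical, leaning towards the robot). Two of the five pockets are empty, different ones each time
- pocket3 (a point): Centre of the floor of pocket 3 (0 at the rack's -y end, 4 at its +y end), 50 above the bench. x up the slope along the pocket's length, y across it, z square out of the board (30 degrees from vertical, leaning towards the robot). Two of the five pockets are empty, different ones each time
- pocket4 (a point): Centre of the floor of pocket 4 (0 at the rack's -y end, 4 at its +y end), 50 above the bench. x up the slope along the pocket's length, y across it, z square out of the board (30 degrees from vertical, leaning towards the robot). Two of the five pockets are empty, different ones each time
- spare_a: Spare sharpening stone, lying flat on the bench, pale face up: 100 long (x) by 36 wide (y) by 26 thick (z), about 0.2 kg; the lower half of its thickness is darker grey, the upper half pale. Origin: centre of the underside; z out of the pale top face. Either end may lead
- spare_b: Spare sharpening stone, lying flat on the bench, pale face up: 100 long (x) by 36 wide (y) by 26 thick (z), about 0.2 kg; the lower half of its thickness is darker grey, the upper half pale. Origin: centre of the underside; z out of the pale top face. Either end may lead
- kept_a: Sharpening stone that already lies in one of the pockets, same as the spares: 100 long (x) by 36 wide (y) by 26 thick (z), about 0.2 kg; the lower half of its thickness is darker grey, the upper half pale. Origin: centre of the underside; z out of the pale top face. Either end may lead
- kept_b: Sharpening stone that already lies in one of the pockets, same as the spares: 100 long (x) by 36 wide (y) by 26 thick (z), about 0.2 kg; the lower half of its thickness is darker grey, the upper half pale. Origin: centre of the underside; z out of the pale top face. Either end may lead
- worn: Worn-down stone that already lies in one of the pockets: 100 by 36 but only 14 thick, standing 6 proud of the board. Origin: centre of its underside, z out of its top
- bottle: Bystander: white water bottle with black cap, 64 diameter, 170 tall. Origin: centre of its underside
- tin: Bystander: small round steel tin, 56 diameter, 32 tall, between the two spares. Origin: centre of its underside
- brush: Bystander: bench brush lying on the bench on the +y side, about 200 long. Origin: centre of its underside
Not all that is in view belongs to the job. What is shaped like the worn but blue, orange or pink is not meant.

How it is judged (in metres and radians):
On the way:
1. one spare stone lies flat in a pocket, released ((((distance between spare_a and pocket0 below 0.0075 m and angle between the z axis of spare_a and the z axis of pocket0, either way round below 0.05 rad) and (contact force between the fingers and spare_a below 0.05 N and linear speed of spare_a below 0.03 m/s)) or ((distance between spare_a and pocket1 below 0.0075 m and angle between the z axis of spare_a and the z axis of pocket1, either way round below 0.05 rad) and (contact force between the fingers and spare_a below 0.05 N and linear speed of spare_a below 0.03 m/s)) or ((distance between spare_a and pocket2 below 0.0075 m and angle between the z axis of spare_a and the z axis of pocket2, either way round below 0.05 rad) and (contact force between the fingers and spare_a below 0.05 N and linear speed of spare_a below 0.03 m/s)) or ((distance between spare_a and pocket3 below 0.0075 m and angle between the z axis of spare_a and the z axis of pocket3, either way round below 0.05 rad) and (contact force between the fingers and spare_a below 0.05 N and linear speed of spare_a below 0.03 m/s)) or ((distance between spare_a and pocket4 below 0.0075 m and angle between the z axis of spare_a and the z axis of pocket4, either way round below 0.05 rad) and (contact force between the fingers and spare_a below 0.05 N and linear speed of spare_a below 0.03 m/s)) or ((distance between spare_b and pocket0 below 0.0075 m and angle between the z axis of spare_b and the z axis of pocket0, either way round below 0.05 rad) and (contact force between the fingers and spare_b below 0.05 N and linear speed of spare_b below 0.03 m/s)) or ((distance between spare_b and pocket1 below 0.0075 m and angle between the z axis of spare_b and the z axis of pocket1, either way round below 0.05 rad) and (contact force between the fingers and spare_b below 0.05 N and linear speed of spare_b below 0.03 m/s)) or ((distance between spare_b and pocket2 below 0.0075 m and angle between the z axis of spare_b and the z axis of pocket2, either way round below 0.05 rad) and (contact force between the fingers and spare_b below 0.05 N and linear speed of spare_b below 0.03 m/s)) or ((distance between spare_b and pocket3 below 0.0075 m and angle between the z axis of spare_b and the z axis of pocket3, either way round below 0.05 rad) and (contact force between the fingers and spare_b below 0.05 N and linear speed of spare_b below 0.03 m/s)) or ((distance between spare_b and pocket4 below 0.0075 m and angle between the z axis of spare_b and the z axis of pocket4, either way round below 0.05 rad) and (contact force between the fingers and spare_b below 0.05 N and linear speed of spare_b below 0.03 m/s)))), for 0.2 s.
At the end, for the whole second after the job is handed in: All five stones (two spares, three that were there) lie in pockets, one in each: each stone's underside centre within 7.5 mm of the centre of its pocket's floor and flat on it (z axes within 0.05 rad), pale face up; the spares are released and at rest (((distance between spare_a and pocket0 below 0.0075 m and angle between the z axis of spare_a and the z axis of pocket0, either way round below 0.05 rad) or (distance between spare_a and pocket1 below 0.0075 m and angle between the z axis of spare_a and the z axis of pocket1, either way round below 0.05 rad) or (distance between spare_a and pocket2 below 0.0075 m and angle between the z axis of spare_a and the z axis of pocket2, either way round below 0.05 rad) or (distance between spare_a and pocket3 below 0.0075 m and angle between the z axis of spare_a and the z axis of pocket3, either way round below 0.05 rad) or (distance between spare_a and pocket4 below 0.0075 m and angle between the z axis of spare_a and the z axis of pocket4, either way round below 0.05 rad)) and ((distance between spare_b and pocket0 below 0.0075 m and angle between the z axis of spare_b and the z axis of pocket0, either way round below 0.05 rad) or (distance between spare_b and pocket1 below 0.0075 m and angle between the z axis of spare_b and the z axis of pocket1, either way round below 0.05 rad) or (distance between spare_b and pocket2 below 0.0075 m and angle between the z axis of spare_b and the z axis of pocket2, either way round below 0.05 rad) or (distance between spare_b and pocket3 below 0.0075 m and angle between the z axis of spare_b and the z axis of pocket3, either way round below 0.05 rad) or (distance between spare_b and pocket4 below 0.0075 m and angle between the z axis of spare_b and the z axis of pocket4, either way round below 0.05 rad)) and ((distance between kept_a and pocket0 below 0.0075 m and angle between the z axis of kept_a and the z axis of pocket0, either way round below 0.05 rad) or (distance between kept_a and pocket1 below 0.0075 m and angle between the z axis of kept_a and the z axis of pocket1, either way round below 0.05 rad) or (distance between kept_a and pocket2 below 0.0075 m and angle between the z axis of kept_a and the z axis of pocket2, either way round below 0.05 rad) or (distance between kept_a and pocket3 below 0.0075 m and angle between the z axis of kept_a and the z axis of pocket3, either way round below 0.05 rad) or (distance between kept_a and pocket4 below 0.0075 m and angle between the z axis of kept_a and the z axis of pocket4, either way round below 0.05 rad)) and ((distance between kept_b and pocket0 below 0.0075 m and angle between the z axis of kept_b and the z axis of pocket0, either way round below 0.05 rad) or (distance between kept_b and pocket1 below 0.0075 m and angle between the z axis of kept_b and the z axis of pocket1, either way round below 0.05 rad) or (distance between kept_b and pocket2 below 0.0075 m and angle between the z axis of kept_b and the z axis of pocket2, either way round below 0.05 rad) or (distance between kept_b and pocket3 below 0.0075 m and angle between the z axis of kept_b and the z axis of pocket3, either way round below 0.05 rad) or (distance between kept_b and pocket4 below 0.0075 m and angle between the z axis of kept_b and the z axis of pocket4, either way round below 0.05 rad)) and ((distance between worn and pocket0 below 0.0075 m and angle between the z axis of worn and the z axis of pocket0, either way round below 0.05 rad) or (distance between worn and pocket1 below 0.0075 m and angle between the z axis of worn and the z axis of pocket1, either way round below 0.05 rad) or (distance between worn and pocket2 below 0.0075 m and angle between the z axis of worn and the z axis of pocket2, either way round below 0.05 rad) or (distance between worn and pocket3 below 0.0075 m and angle between the z axis of worn and the z axis of pocket3, either way round below 0.05 rad) or (distance between worn and pocket4 below 0.0075 m and angle between the z axis of worn and the z axis of pocket4, either way round below 0.05 rad)) and contact force between the fingers and spare_a below 0.05 N and linear speed of each of spare_a, spare_b below 0.03 m/s and contact force between the fingers and spare_b below 0.05 N); the robot touches nothing.
It fails at once if spare stone dropped or let fall over (moving faster than 0.4 m/s while not held) (linear speed of spare_a above 0.4 m/s and contact force between the fingers and spare_a below 0.05 N).
It fails at once if spare stone dropped or let fall over (moving faster than 0.4 m/s while not held) (linear speed of spare_b above 0.4 m/s and contact force between the fingers and spare_b below 0.05 N).
It fails at once if a stone that was already in the rack moved more than 10 mm (distance of any of kept_a, kept_b, worn from where it was at the start of the episode above 0.01 m).
It fails at once if a bystander moved more than 20 mm (distance of any of bottle, tin, brush from where it was at the start of the episode above 0.02 m).
It also fails if it takes over 54 s, if anything falls off the work surface, if the arm or the gripper's body presses on something with over 40 N, if the wrist force passes 120 N, or if a joint passes its speed limit or range.

## Working session

There is one attempt and no reset: what is moved stays moved. The work goes in short steps, Python scripts to look and compute and a shell command to move; the robot and the scene stay as the last step left them, time stands still between calls to the robot, and variables do not carry over. Pictures are saved under pics/ and viewed, at most 10 in all, crops included, and the job is handed in when it is done.

```bash
ls; mkdir -p pics
python3 - <<'E'
from plant import r
import cv2,numpy as np
s=r.observe();print(s)
for n in("top","scene"):
    p,d=r.camera(n);cv2.imwrite(f"pics/{n}0.png",p);np.save(f"{n}0.npy",d);i=r.camera_info(n);print(n,i)
print(r.camera_info("wrist"))
E
```

```text
pics
{'clock': 0.0, 'joints': array([67.08276434, 29.90881089, -2.08099151, 91.67397135,  1.213972  ,
       58.50287052, -6.46461585]), 'dq': array([-0.09339771, -0.08329481,  0.06759896,  0.04283631,  0.03082353,
       -0.00531328, -0.00563671]), 'joint_torque': array([-7.94539155e-04, -9.27098250e+01,  1.97971947e+00, -3.69931591e+01,
        1.78741099e-02,  8.15264066e-03, -4.66879058e-06]), 'tcp_pos': array([ 202.25467206, -591.01831036,  230.72836997]), 'ee_rot': array([-1.79936511e+02,  4.10715365e-03,  1.88921303e+01]), 'contact_force': array([-0.34211274,  0.10244442,  0.28372617]), 'ft_torque': array([-0.06924266,  0.01499015,  0.00897329]), 'grip_force': 0.0, 'finger_gap': 0.9988499303910038}
top {'mtx': array([[389.03126923,   0.        , 258.22667757],
       [  0.        , 389.03126923, 189.20259223],
       [  0.        ,   0.        ,   1.        ]]), 'R': array([[-0.01831403, -0.9998284 , -0.0027869 ],
       [-0.97250595,  0.01846063, -0.23214515],
       [ 0.23215677, -0.00154123, -0.97267716]]), 't': array([ -2.60244496, 624.73997631, 856.94074093])}
scene {'mtx
[... 184 characters left out ...]
 0.98399579,  0.01491604],
       [ 0.64005714,  0.1269877 , -0.7577605 ],
       [-0.7475273 , -0.12500561, -0.65236227]]), 't': array([ 112.67626801, -341.92444538, 1671.34431891])}
{'mtx': array([[307.8449908 ,   0.        , 250.80432235],
       [  0.        , 307.8449908 , 194.33290665],
       [  0.        ,   0.        ,   1.        ]]), 'hand_eye': array([[ 3.74576678e-04, -9.52623914e-01, -3.04150520e-01,
         7.85523957e+01],
       [ 9.99999635e-01,  1.23449859e-04,  8.44895000e-04,
        -4.72599732e-01],
       [-7.67319842e-04, -3.04150726e-01,  9.52623612e-01,
        -1.43535436e+02],
       [ 0.00000000e+00,  0.00000000e+00,  0.00000000e+00,
         1.00000000e+00]])}
```

View pics/top0.png

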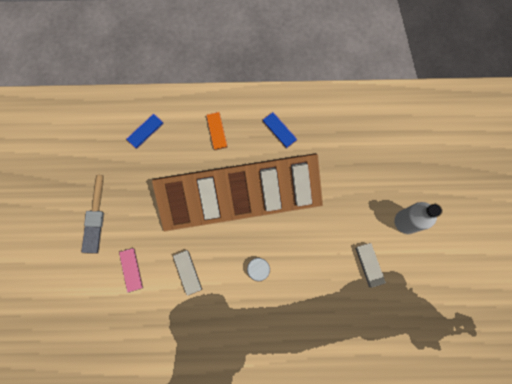

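View pics/scene0.png

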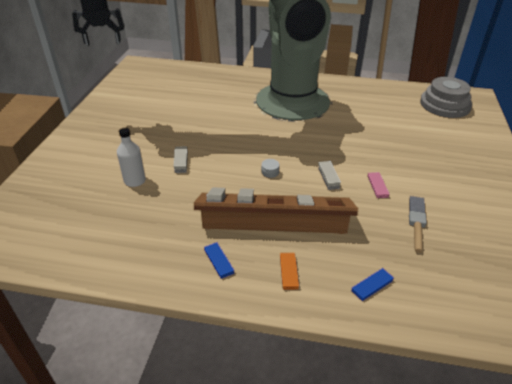

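```bash
cat > h.py <<'E'
import cv2,numpy as np
from plant import r
def cloud(n,d):
    i=r.camera_info(n);K=i["mtx"];v,u=np.mgrid[:384,:512]
    c=np.stack([(u-K[0,2])/K[0,0]*d,(v-K[1,2])/K[1,1]*d,d],-1)
    return (c-i["t"])@i["R"]
def at(n,u,v,z):  # pixel to world at height z
    i=r.camera_info(n);q=np.linalg.inv(i["mtx"])@[u,v,1]
    o=-i["R"].T@i["t"];q=i["R"].T@q
    return o+q*(z-o[2])/q[2]
E
python3 - <<'E'
from h import *
p=cv2.imread("pics/top0.png");W=cloud("top",np.load("top0.npy"))
for nm,(u0,u1,v0,v1) in dict(sL=(168,208,245,300),sR=(350,390,236,292),tin=(240,278,250,290)).items():
    w=W[v0:v1,u0:u1].reshape(-1,3);t=w[(w[:,2]>18)&(w[:,2]<45)]
    print(nm,len(t),np.median(t[:,2]),cv2.minAreaRect(t[:,:2].astype(np.float32)))
w=W[150:235,145:325].reshape(-1,3);w=w[w[:,2]>12]
print(cv2.boxPoints(cv2.minAreaRect(w[:,:2].astype(np.float32))),np.percentile(w[:,2],[1,99]))
for u,v in[(178,203),(208,198),(239,193),(271,189),(303,184)]:print(u,v,np.median(W[v-2:v+3,u-2:u+3].reshape(-1,3),0))
a=cv2.resize(p[145:305,140:330],None,fx=4,fy=3.75,interpolation=cv2.INTER_CUBIC);cv2.imwrite("pics/c1.png",a)
E
```

```text
sL 650 24.873729268356296 ((434.103515625, 160.81199645996094), (100.21101379394531, 36.747650146484375), 20.800382614135742)
sR 658 24.858561800499512 ((444.0476379394531, -282.6890563964844), (99.85275268554688, 37.23779296875), 15.43628978729248)
tin 406 30.84624324930688 ((438.2587890625, -11.306982040405273), (50.850486755371094, 54.4073486328125), 88.7717514038086)
[[ 377.8883   198.64111]
 [ 435.39233 -197.65738]
 [ 714.45874 -157.16403]
 [ 656.9547   239.13446]] [22.53229262 96.24292237]
178 203 [599.74070575 182.34828767  48.43885608]
208 198 [607.65165876 107.04943396  62.84290689]
239 193 [621.80824946  33.09222821  48.59088515]
271 189 [624.3887398  -44.78671727  73.98040338]
303 184 [ 635.3690103  -121.79675144   74.01908031]
```

View pics/c1.png

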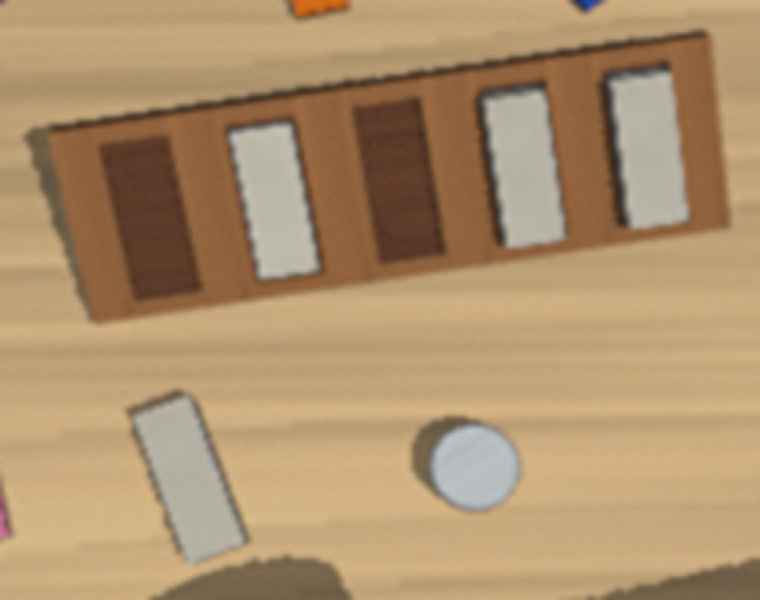

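```bash
cat >> h.py <<'E'
from scipy.optimize import least_squares
def proj(n,X):
    i=r.camera_info(n);c=np.asarray(X)@i["R"].T+i["t"];q=c@i["mtx"].T;return q[:,:2]/q[:,2:]
def board(s,y,n,x0,y0,yaw): # rack-slope coords (s from pocket centre, n above floor) to world
    S=np.array([3**.5/2,0,.5]);N=np.array([-.5,0,3**.5/2])
    p=s*S+n*N+[0,y,50];c,k=np.cos(yaw),np.sin(yaw)
    return np.array([c*p[0]-k*p[1]+x0,k*p[0]+c*p[1]+y0,p[2]])
E
python3 - <<'E'
from h import *
# crop px -> image px ; (s,y,n)
P=[((50,127),(66,200,8)),((708,33),(66,-200,8)),((731,228),(-66,-200,8)),((95,321),(-66,200,8)),
 ((101,145),(54,173,8)),((168,137),(54,131,8)),((201,291),(-54,131,8)),((134,299),(-54,173,8)),
 ((354,106),(54,21,8)),((419,98),(54,-21,8)),((444,253),(-54,-21,8)),((379,263),(-54,21,8))]
uv=np.array([[140+(a[0]+.5)/4-.5,145+(a[1]+.5)/3.75-.5] for a,_ in P])
f=lambda q:(proj("top",[board(*b,*q) for _,b in P])-uv).ravel()
s=least_squares(f,[610,30,.12]);q=s.x
print(q,np.degrees(q[2]));print(s.fun.reshape(-1,2).round(2).tolist())
for i in range(5):print(i,board(0,(i-2)*76,0,*q))
d=np.load("top0.npy");W=cloud("top",d)
w=W[195:240,385:445].reshape(-1,3);w=w[w[:,2]>60];print("bottle",np.median(w,0),w[:,2].max())
E
```

```text
[6.24212688e+02 3.20472000e+01 1.41118375e-01] 8.085487311200374
[[-0.59, 1.13], [1.08, 0.49], [0.35, -0.03], [-0.16, 0.59], [-0.91, -0.6], [-0.08, -1.19], [0.26, -0.33], [0.01, 0.23], [-0.81, -0.03], [0.32, -0.59], [0.58, 0.09], [0.02, 0.09]]
0 [ 645.59155844 -118.44181597   50.        ]
1 [634.90212347 -43.197308    50.        ]
2 [624.21268849  32.04719997  50.        ]
3 [613.52325352 107.29170794  50.        ]
4 [602.83381855 182.53621592  50.        ]
bottle [ 543.91516009 -374.22797471  116.73933209] 978.5497930207534
```

```bash
python3 -m crank '{"linear":[[30,38,0],[60,76,0],[90,115,0],[120,153,-10],[150,191,-25],[180,229,-45],[205,261,-60],[225,286,-70],[237,302,-78],[242,308,-81]],"turn":[0,0,0,-1,-1,-2,-3,-3.5,-3.5,-3.5]}' 60 25 && python3 -m crank '{"linear":[[0,0,0],[0,0,0],[0,0,0]],"turn":[0,0,0]}'
cat >> h.py <<'E'
from scipy.spatial.transform import Rotation as Ro
def wrist(name):
    s=r.observe();p,d=r.camera("wrist");cv2.imwrite(name,p);np.save(name+".npy",d)
    T=np.eye(4);T[:3,:3]=Ro.from_euler("xyz",s["ee_rot"],degrees=True).as_matrix();T[:3,3]=s["tcp_pos"]
    i=r.camera_info("wrist");C=T@i["hand_eye"];K=i["mtx"];v,u=np.mgrid[:384,:512]
    c=np.stack([(u-K[0,2])/K[0,0]*d,(v-K[1,2])/K[1,1]*d,d],-1)
    return p,d,c@C[:3,:3].T+C[:3,3],s,C
E
python3 - <<'E'
from h import *
p,d,W,s,C=wrist("pics/w1.png");print(s["tcp_pos"],s["ee_rot"],s["joints"].round(1))
b=((W[...,2]>20)&(W[...,2]<30)&(d>0)).astype(np.uint8)
n,l,st,c=cv2.connectedComponentsWithStats(b)
for k in range(1,n):
    if st[k,4]>800:print(st[k],cv2.minAreaRect(W[l==k][:,:2].astype(np.float32)),np.median(W[l==k][:,2]))
E
```

```text
clock: 1.1
tcp_pos: [445.3, -281.2, 149.4]
ee_rot: [-179.9, 0.0, 15.6]
contact_force: [0.8, -0.5, -0.3]
finger_gap: 0.698
grip_force: 0.0
clock: 1.4
tcp_pos: [443.7, -284.6, 150.7]
ee_rot: [180.0, -0.0, 15.3]
contact_force: [0.4, 0.9, 0.6]
finger_gap: 0.703
grip_force: 0.0
[ 443.72726286 -284.59251537  150.66928402] [ 1.79964732e+02 -2.82893455e-03  1.52888511e+01] [ 30.7  27.3  -6.  110.6   4.1  42.3 -52.4]
[ 228  129   42  108 4245] ((444.01971435546875, -282.6902160644531), (100.5452880859375, 36.04996871948242), 15.600358963012695) 26.965821032385463
```

View pics/w1.png

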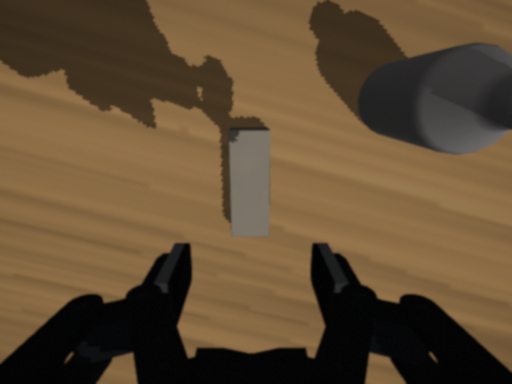

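```bash
python3 -m crank '{"linear":[[0,0,-20],[0,0.5,-50],[0,0.5,-80],[0,0.5,-105],[0,0.5,-122],[0,0.5,-132],[0,0.5,-136],[0,0.5,-136],[0,0.5,-136]],"turn":[0,0,0,0,0,0,0,0,0]}' && python3 -m crank '{"linear":[[0,0,0],[0,0,0],[0,0,0],[0,0,0],[0,0,0],[0,0,0],[0,0,0],[0,0,0]],"turn":[0,0,0,0,0,0,0,0]}' 25 25
```

```text
clock: 2.35
tcp_pos: [444.7, -283.2, 15.1]
ee_rot: [180.0, -0.0, 15.4]
contact_force: [-0.1, 0.4, -0.5]
finger_gap: 0.705
grip_force: 0.0
clock: 3.15
tcp_pos: [444.7, -283.1, 15.0]
ee_rot: [180.0, -0.0, 15.4]
contact_force: [-1.5, 0.7, 8.1]
finger_gap: 0.415
grip_force: 24.4
```

```bash
python3 -m crank '{"linear":[[0,0,3],[0,0,10],[0,0,25],[0,0,50],[0,0,80],[2,10,110],[6,25,140],[12,45,165],[19,70,185],[27,100,200]],"turn":[0,0,0,0,0,0,-1,-2,-3,-4]}' && python3 -m crank '{"linear":[[8,30,5],[17,63,5],[26,96,5],[35,130,5],[43,160,5],[49,182,5],[53,195,5],[54,201,5],[54,201,5],[54,201,5]],"turn":[-1,-2,-3,-3.3,-3.3,-3.3,-3.3,-3.3,-3.3,-3.3]}'
python3 - <<'E'
from h import *
p,d,W,s,C=wrist("pics/w2.png");print(s["tcp_pos"],s["ee_rot"],s["contact_force"],s["grip_force"])
np.save("w2W.npy",W);np.save("w2C.npy",C)
p=cv2.resize(p,None,fx=1.5,fy=1.5,interpolation=cv2.INTER_CUBIC);cv2.imwrite("pics/w2b.png",p)
E
```

```text
clock: 4.15
tcp_pos: [471.5, -182.5, 216.3]
ee_rot: [179.9, -0.1, 11.3]
contact_force: [1.2, -0.1, -2.2]
finger_gap: 0.415
grip_force: 25.9
clock: 5.15
tcp_pos: [525.1, 17.0, 219.3]
ee_rot: [180.0, 0.0, 8.0]
contact_force: [0.6, -0.2, -1.5]
finger_gap: 0.41
grip_force: 25.9
[525.10599416  16.96011647 219.32578417] [1.79972963e+02 1.92427160e-02 8.02185632e+00] [ 0.58093982 -0.24633617 -1.47945458] 25.88465452194214
```

View pics/w2b.png

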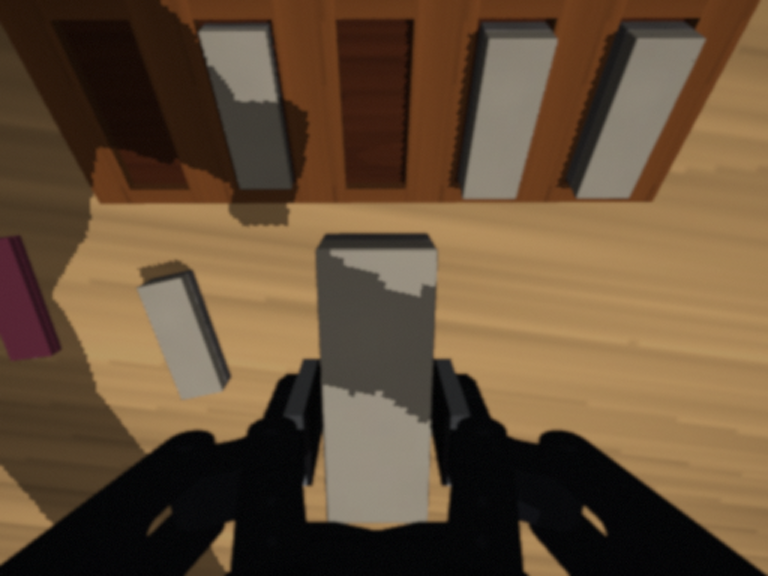

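Run:
```python
from h import *
C=np.load("w2C.npy");K=r.camera_info("wrist")["mtx"];Ci=np.linalg.inv(C)
P=[((338,20),(54,21,8)),((411,20),(54,-21,8)),((406,187),(-54,-21,8)),((344,187),(-54,21,8)),
((97,202),(-66,200,8)),((652,201),(-66,-200,8)),((53,22),(54,173,8)),((130,20),(54,131,8)),((189,190),(-54,131,8)),((133,190),(-54,173,8))]
uv=np.array([[(a[0]+.5)/1.5-.5,(a[1]+.5)/1.5-.5] for a,_ in P])
def f(q):
    X=np.array([board(*b,*q) for _,b in P]);c=X@Ci[:3,:3].T+Ci[:3,3];c=c@K.T;return(c[:,:2]/c[:,2:]-uv).ravel()
s=least_squares(f,[624,32,.14],loss="soft_l1");q=s.x;print(q,np.degrees(q[2]));print(s.fun.reshape(-1,2).round(1).tolist())
for i in(2,4):
    print(i,board(0,(i-2)*76,0,*q))
    c,k=np.cos(q[2]),np.sin(q[2]);b=board(0,(i-2)*76,0,*q)
    for nm,dx,z in(("hover",-8.4,109),("contact",-8.4,89),("mid",-12,74),("end",-12,61.2)):print(nm,b[0]+c*dx,b[1]+k*dx,z)
```

```text
[6.23283089e+02 3.16122079e+01 1.44522207e-01] 8.280512496085079
[[-1.4, -0.4], [2.4, -0.6], [-0.2, 1.1], [1.5, 1.3], [2.3, 1.2], [-0.3, 0.3], [-1.4, -0.9], [-0.2, 0.2], [1.0, -0.3], [-1.3, -0.1]]
2 [623.28308856  31.61220792  50.        ]
hover 614.9706599871045 30.402442994612237 109
contact 614.9706599871045 30.402442994612237 89
mid 611.40819059758 29.883972312026376 74
end 611.40819059758 29.883972312026376 61.2
4 [601.39210419 182.02758215  50.        ]
hover 593.079675611257 180.81781721897937 109
contact 593.079675611257 180.81781721897937 89
mid 589.5172062217325 180.2993465363935 74
end 589.5172062217325 180.2993465363935 61.2
```

```bash
python3 -m crank '{"linear":[[8,1,0],[25,3,-5],[45,6,-15],[63,9,-30],[77,11,-50],[86,12,-72],[89.8,12.6,-90],[89.8,12.6,-102],[89.8,12.6,-109],[89.8,12.6,-109]],"turn":[0,0,0,0.1,0.1,0.1,0.1,0.1,0.1,0.1]}' && python3 -m crank '{"linear":[[0,0,0],[0,0,0],[0,0,0]],"turn":[0,0,0]}'
```

```text
clock: 6.2
tcp_pos: [614.7, 30.6, 109.8]
ee_rot: [180.0, 0.1, 8.2]
contact_force: [-0.1, 0.1, -1.6]
finger_gap: 0.412
grip_force: 25.9
clock: 6.5
tcp_pos: [615.5, 30.8, 111.0]
ee_rot: [180.0, -0.1, 8.2]
contact_force: [-0.1, 0.9, -0.6]
finger_gap: 0.412
grip_force: 25.9
```

Run:
```python
from h import *
p,d,W,s,C=wrist("pics/w3.png");print(s["tcp_pos"],s["ee_rot"],s["contact_force"])
p=cv2.resize(p[:,100:400],None,fx=1.55,fy=1.55,interpolation=cv2.INTER_CUBIC);cv2.imwrite("pics/w3b.png",p)
```

```text
[615.46872242  30.75237677 111.03998065] [ 1.79995829e+02 -6.13477144e-02  8.18979376e+00] [-0.11019711  0.94330965 -0.57986136]
```

View pics/w3b.png

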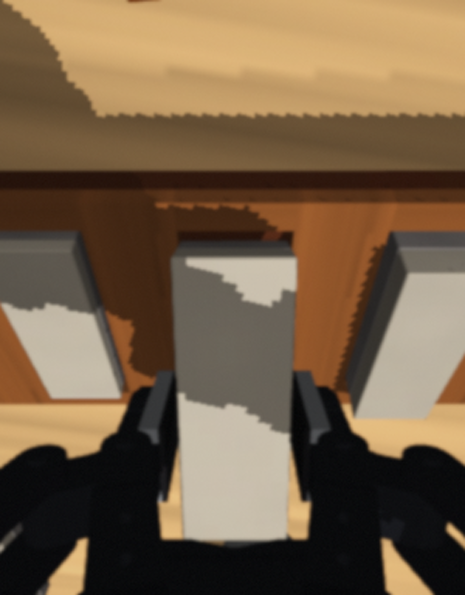

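```bash
python3 -m crank '{"linear":[[0,0,-4],[0,0,-10],[0,0,-15],[0,0,-17],[0,0,-18],[0,0,-18]],"turn":[0,0,0,0,0,0]}'; for i in 1 2; do :; done; python3 -m crank '{"linear":[[0,0,-1],[0,0,-2],[0,0,-2]],"turn":[0,0,0]}';  python3 -m crank '{"linear":[[0,0,-1],[0,0,-2],[0,0,-2]],"turn":[0,0,0]}'
```

```text
clock: 7.15
tcp_pos: [615.2, 30.8, 92.1]
ee_rot: [-180.0, 0.0, 8.2]
contact_force: [0.3, -0.3, -2.1]
finger_gap: 0.411
grip_force: 25.9
clock: 7.45
tcp_pos: [615.1, 30.8, 90.2]
ee_rot: [-180.0, 0.0, 8.2]
contact_force: [-0.5, -0.0, -2.2]
finger_gap: 0.41
grip_force: 25.9
clock: 7.75
tcp_pos: [615.1, 30.8, 88.3]
ee_rot: [-180.0, 0.0, 8.2]
contact_force: [-0.7, -0.6, 2.5]
finger_gap: 0.412
grip_force: 26.3
```

```bash
python3 -m crank '{"linear":[[-0.5,0,-1.5],[-1,-0.1,-3],[-1.5,-0.2,-4.5],[-2,-0.3,-6],[-2.4,-0.3,-7.5],[-2.4,-0.3,-7.5]],"turn":[0,0,0,0,0,0]}';  python3 -m crank '{"linear":[[-0.4,-0.1,-1.5],[-0.7,-0.1,-3],[-1,-0.1,-4.5],[-1.2,-0.1,-6],[-1.2,-0.1,-6]],"turn":[0,0,0,0,0]}'
```

```text
clock: 8.35
tcp_pos: [612.5, 30.5, 80.6]
ee_rot: [-180.0, 0.0, 8.2]
contact_force: [-5.5, -0.3, 4.3]
finger_gap: 0.412
grip_force: 27.0
clock: 8.85
tcp_pos: [611.2, 30.3, 74.6]
ee_rot: [-180.0, 0.0, 8.2]
contact_force: [-5.6, 0.3, 3.3]
finger_gap: 0.414
grip_force: 27.5
```

Run:
```python
from h import *
p,d,W,s,C=wrist("pics/w4.png");print(s["tcp_pos"],s["ee_rot"],s["contact_force"],s["grip_force"])
p2,d2=r.camera("scene");p2=cv2.resize(p2[160:250,180:370],None,fx=3,fy=3);p=cv2.resize(p[:,100:400],None,fx=.9,fy=.9)
o=np.zeros((600,700,3),np.uint8);o[:p2.shape[0],:p2.shape[1]]=p2;o[270:270+p.shape[0],:p.shape[1]]=p[:330];cv2.imwrite("pics/w4b.png",o)
```

```text
[611.24969218  30.32110511  74.60121573] [-1.79999879e+02  3.94846146e-02  8.19352918e+00] [-5.63439783  0.27145594  3.30229551] 27.50160723924637
```

```bash
cat >> h.py <<'E'
def pitch(name,C,q=(623.5,32.0,np.radians(8.2)),yp=0):
    d=np.load(name+".npy");K=r.camera_info("wrist")["mtx"];v,u=np.mgrid[:384,:512]
    c=np.stack([(u-K[0,2])/K[0,0]*d,(v-K[1,2])/K[1,1]*d,d],-1)@C[:3,:3].T+C[:3,3]
    p=cv2.imread(name).astype(int);g=(p.max(-1)-p.min(-1)<25)&(p.mean(-1)>75)&(d>0)
    o=c-board(0,yp,0,*q);k,s=np.cos(q[2]),np.sin(q[2]);X=o[...,0]*k+o[...,1]*s;Y=-o[...,0]*s+o[...,1]*k
    m=g&(abs(Y)<14)&(abs(X)<70)&(o[...,2]>5)&(o[...,2]<70)
    x,z=X[m],o[...,2][m];w=np.ones(len(x),bool)
    for _ in range(8):
        a=np.polyfit(x[w],z[w],1);w=abs(z-np.polyval(a,x))<3
    x,z=x[w],z[w];print(len(x),"pitch",np.degrees(np.arctan(a[0])),"z at 0",a[1],"x range",np.percentile(x,[.5,99.5]),"z",np.polyval(a,np.percentile(x,[.5,99.5])))
E
python3 - <<'E'
from h import *
s=r.observe();T=np.eye(4);T[:3,:3]=Ro.from_euler("xyz",s["ee_rot"],degrees=True).as_matrix();T[:3,3]=s["tcp_pos"]
pitch("pics/w4.png",T@r.camera_info("wrist")["hand_eye"])
E
```

```text
4754 pitch 14.302348292173393 z at 0 40.589089355743184 x range [-16.25982874  35.78195284] z [36.44380126 49.71135661]
```

```bash
python3 -m crank '{"linear":[[-0.1,0,-1.5],[-0.2,0,-3],[-0.3,0,-4.5],[-0.4,0,-6],[-0.4,0,-7.5],[-0.4,0,-9],[-0.4,0,-9]],"turn":[0,0,0,0,0,0,0]}';  python3 -m crank '{"linear":[[0,0,-1],[0.1,0,-2],[0.2,0,-3],[0.2,0,-3]],"turn":[0,0,0,0]}'
python3 - <<'E'
from h import *
p,d,W,s,C=wrist("pics/w5.png");pitch("pics/w5.png",C)
E
```

```text
clock: 9.65
tcp_pos: [610.7, 30.3, 65.5]
ee_rot: [180.0, 0.1, 8.2]
contact_force: [-5.9, -1.3, 3.9]
finger_gap: 0.411
grip_force: 28.4
clock: 10.05
tcp_pos: [610.9, 30.3, 62.6]
ee_rot: [180.0, 0.1, 8.2]
contact_force: [-6.7, -1.8, 4.0]
finger_gap: 0.409
grip_force: 28.8
4567 pitch 22.31499583310534 z at 0 32.68106116070035 x range [-16.9519314   32.25341489] z [25.72338379 45.91901321]
```

Run:
```python
from h import *
p=cv2.imread("pics/w5.png")[90:290,150:350];p=cv2.resize(p,None,fx=3,fy=3,interpolation=cv2.INTER_CUBIC);cv2.imwrite("pics/w5b.png",np.clip(p*1.5,0,255))
```

```text
[ WARN:0@0.286] global loadsave.cpp:1063 imwrite_ Unsupported depth image for selected encoder is fallbacked to CV_8U.
```

View pics/w5b.png

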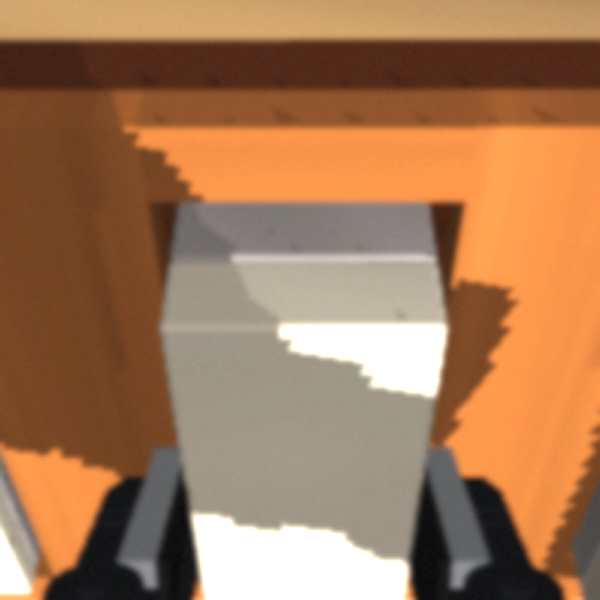

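```bash
python3 -m crank '{"linear":[[-0.5,-0.1,-0.5],[-1,-0.1,-1.2],[-1,-0.1,-2],[-1,-0.1,-2.5],[-1,-0.1,-2.5]],"turn":[0,0,0,0,0]}' - 20
python3 - <<'E'
from h import *
p,d,W,s,C=wrist("pics/w6.png");pitch("pics/w6.png",C)
E
```

```text
clock: 10.6
tcp_pos: [610.7, 30.3, 60.4]
ee_rot: [180.0, -0.0, 8.2]
contact_force: [-1.7, -0.7, 4.4]
finger_gap: 0.414
grip_force: 29.0
3570 pitch 21.039924809740914 z at 0 31.39206052316695 x range [-13.26696921  32.46006901] z [26.28873845 43.87827226]
```

Run:
```python
from h import *
s=r.observe();T=np.eye(4);T[:3,:3]=Ro.from_euler("xyz",s["ee_rot"],degrees=True).as_matrix();T[:3,3]=s["tcp_pos"]
C=T@r.camera_info("wrist")["hand_eye"];K=r.camera_info("wrist")["mtx"]
print(s["tcp_pos"],s["contact_force"],s["grip_force"])
for n in("w5","w6"):
    d=np.load(f"pics/{n}.png.npy");v=np.arange(130,330,8);u=np.full_like(v,250);dd=d[v,u]
    c=np.stack([(u-K[0,2])/K[0,0]*dd,(v-K[1,2])/K[1,1]*dd,dd],-1)@C[:3,:3].T+C[:3,3]
    o=c-[623.5,32,50];X=o[:,0]*.9898+o[:,1]*.1426
    print([(int(a),round(b,1),round(e,1)) for a,b,e in zip(v,X,o[:,2])])
```

```text
[610.68477066  30.30573833  60.37916984] [-0.40001217 -0.84370664  4.85947745] 28.96413892507553
[(130, np.float64(53.4), np.float64(37.1)), (138, np.float64(50.4), np.float64(36.6)), (146, np.float64(47.3), np.float64(35.8)), (154, np.float64(44.0), np.float64(34.5)), (162, np.float64(39.1), np.float64(26.5)), (170, np.float64(36.9), np.float64(31.6)), (178, np.float64(34.3), np.float64(34.8)), (186, np.float64(32.7), np.float64(40.5)), (194, np.float64(30.3), np.float64(43.3)), (202, np.float64(27.8), np.float64(45.2)), (210, np.float64(24.5), np.float64(45.0)), (218, np.float64(19.6), np.float64(40.8)), (226, np.float64(15.0), np.float64(38.2)), (234, np.float64(9.9), np.float64(34.8)), (242, np.float64(5.5), np.float64(33.6)), (250, np.float64(0.1), np.float64(30.6)), (258, np.float64(-5.7), np.float64(27.5)), (266, np.float64(-12.3), np.float64(23.3)), (274, np.float64(-18.4), np.float64(20.6)), (282, np.float64(-25.5), np.float64(16.9)), (290, np.float64(-32.6), np.float64(13.5)), (298, np.float64(-40.5), np.float64(9.6)), (306, np.float64(-50.7), np.float64(3.2)), (314, np.flo
[... 462 characters left out ...]
.8)), (202, np.float64(28.3), np.float64(46.7)), (210, np.float64(24.7), np.float64(45.5)), (218, np.float64(20.5), np.float64(43.1)), (226, np.float64(15.5), np.float64(39.2)), (234, np.float64(10.6), np.float64(36.4)), (242, np.float64(6.1), np.float64(34.7)), (250, np.float64(0.4), np.float64(31.2)), (258, np.float64(-5.7), np.float64(27.4)), (266, np.float64(-11.8), np.float64(24.2)), (274, np.float64(-18.2), np.float64(21.0)), (282, np.float64(-25.9), np.float64(16.3)), (290, np.float64(-34.0), np.float64(11.6)), (298, np.float64(-43.0), np.float64(6.2)), (306, np.float64(-52.1), np.float64(1.4)), (314, np.float64(-98.5), np.float64(-49.2)), (322, np.float64(-106.0), np.float64(-49.0))]
```

```bash
python3 -m crank '{"linear":[[0,0,0],[0,0,0],[0,0,0],[0,0,0],[0,0,0]],"turn":[0,0,0,0,0]}' 50 && python3 -m crank '{"linear":[[0,0,3],[0,0,10],[0,0,25],[0,0,45],[0,0,70],[-3,1,95],[-10,5,120],[-25,14,140],[-42,25,150],[-60,37,155]],"turn":[0,0,0,0,0,0,1,2,3,4]}'
```

```text
clock: 11.15
tcp_pos: [610.3, 30.3, 60.2]
ee_rot: [-180.0, 0.0, 8.2]
contact_force: [0.4, -0.6, 0.1]
finger_gap: 0.582
grip_force: 0.0
clock: 12.15
tcp_pos: [550.2, 67.5, 217.7]
ee_rot: [180.0, -0.2, 12.2]
contact_force: [-0.2, 0.3, -0.7]
finger_gap: 0.587
grip_force: 0.0
```

```bash
python3 -m crank '{"linear":[[-10,8,0],[-30,24,-5],[-53,43,-15],[-75,61,-30],[-95,77,-45],[-108,87,-57],[-114,92,-63],[-116,93.5,-65],[-116,93.5,-65],[-116,93.5,-65]],"turn":[1,2,4,6,7.5,8.6,8.6,8.6,8.6,8.6]}' 60 25
python3 -m crank '{"linear":[[0,0,0],[0,0,0]],"turn":[0,0]}'
python3 - <<'E'
from h import *
p,d,W,s,C=wrist("pics/w7.png");print(s["tcp_pos"],s["ee_rot"],s["joints"].round(1))
b=((W[...,2]>20)&(W[...,2]<30)&(d>0)).astype(np.uint8)
n,l,st,c=cv2.connectedComponentsWithStats(b)
for k in range(1,n):
    if st[k,4]>800:print(st[k],cv2.minAreaRect(W[l==k][:,:2].astype(np.float32)),np.median(W[l==k][:,2]))
t,dt=r.camera("top");W=cloud("top",dt)
for u,v0,v1 in((239,170,220),):
    m=W[160:230,225:255].reshape(-1,3)-[623.5,32,50];X=m[:,0]*.9898+m[:,1]*.1426;Y=-m[:,0]*.1426+m[:,1]*.9898
    k=(abs(Y)<13)&(abs(X+13)<35);print("placed",k.sum(),np.polyfit(X[k],m[k,2],1))
E
```

```text
clock: 13.15
tcp_pos: [435.2, 160.4, 150.7]
ee_rot: [180.0, -0.0, 20.7]
contact_force: [-0.0, -0.6, -0.1]
finger_gap: 0.701
grip_force: 0.0
clock: 13.35
tcp_pos: [434.8, 160.5, 150.5]
ee_rot: [180.0, -0.0, 20.7]
contact_force: [0.2, 0.8, -0.0]
finger_gap: 0.701
grip_force: 0.0
[434.82112164 160.50528932 150.53527767] [ 1.79996940e+02 -2.84635740e-02  2.07486101e+01] [ -16.    22.8  -14.6  119.2    8.9   39.  -105.7]
[ 224   20  288   99 4704] ((564.8123168945312, 100.67655181884766), (26.68514633178711, 247.94041442871094), 8.12968921661377) 27.332185021961095
[ 229  131   42  107 4218] ((434.29449462890625, 161.29327392578125), (99.70242309570312, 36.07014846801758), 20.86347198486328) 26.988033243779967
placed 350 [ 0.57245818 29.22575252]
```

```bash
python3 -m crank '{"linear":[[0,0,-20],[-0.4,0.5,-50],[-0.4,0.5,-80],[-0.4,0.5,-105],[-0.4,0.5,-122],[-0.4,0.5,-132],[-0.4,0.5,-136],[-0.4,0.5,-136],[-0.4,0.5,-136]],"turn":[0,0,0,0,0,0,0,0,0]}' && python3 -m crank '{"linear":[[0,0,0],[0,0,0],[0,0,0],[0,0,0],[0,0,0],[0,0,0],[0,0,0],[0,0,0]],"turn":[0,0,0,0,0,0,0,0]}' 25 25
```

```text
clock: 14.35
tcp_pos: [434.4, 161.4, 15.0]
ee_rot: [-180.0, -0.1, 20.8]
contact_force: [-1.1, -0.3, 0.8]
finger_gap: 0.703
grip_force: 0.0
clock: 15.15
tcp_pos: [434.4, 161.4, 15.0]
ee_rot: [180.0, -0.1, 20.8]
contact_force: [-1.0, -2.0, 10.1]
finger_gap: 0.414
grip_force: 24.1
```

```bash
python3 -m crank '{"linear":[[0,0,3],[0,0,10],[0,0,25],[0,0,50],[3,0,80],[10,1,110],[22,3,135],[38,5,150],[58,7,155],[80,10,155]],"turn":[0,0,0,0,-1,-2,-4,-6,-8,-10]}' && python3 -m crank '{"linear":[[22,3,0],[43,6,-5],[60,8,-13],[72,10,-25],[78,10,-38],[79,10,-50],[79,10,-58],[79,10,-60],[79,10,-60],[79,10,-60]],"turn":[-2,-2.6,-2.6,-2.6,-2.6,-2.6,-2.6,-2.6,-2.6,-2.6]}'
python3 - <<'E'
from h import *
p,d,W,s,C=wrist("pics/w8.png");print(s["tcp_pos"],s["ee_rot"],s["contact_force"])
p=cv2.resize(p[90:290,150:350],None,fx=3,fy=3,interpolation=cv2.INTER_CUBIC);cv2.imwrite("pics/w8b.png",np.clip(p*1.5,0,255).astype(np.uint8))
E
```

```text
clock: 16.15
tcp_pos: [514.8, 171.2, 171.1]
ee_rot: [-180.0, -0.1, 10.7]
contact_force: [-0.1, 0.5, -2.7]
finger_gap: 0.412
grip_force: 26.1
clock: 17.15
tcp_pos: [593.0, 181.4, 109.9]
ee_rot: [-180.0, -0.0, 8.2]
contact_force: [0.4, -0.6, -2.3]
finger_gap: 0.41
grip_force: 26.0
[593.0446156  181.43099232 109.89207235] [-1.79988129e+02 -3.97910377e-02  8.20220408e+00] [ 0.40543884 -0.55103173 -2.27504518]
```

View pics/w8b.png

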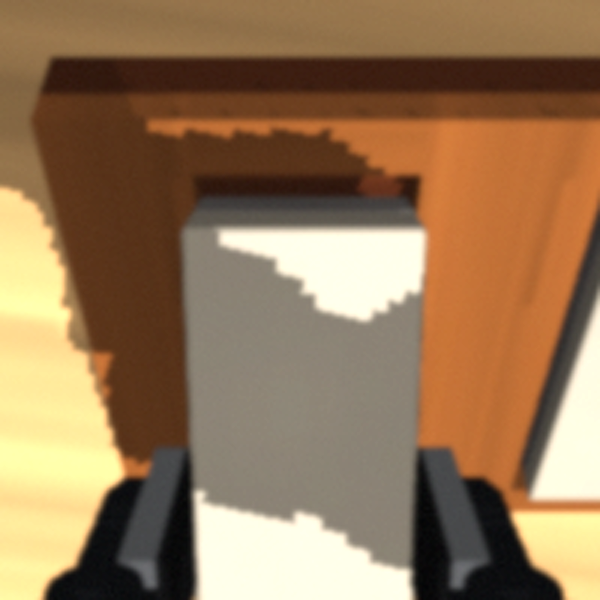

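```bash
python3 -m crank '{"linear":[[0.2,-0.6,-4],[0.2,-0.6,-10],[0.2,-0.6,-15],[0.2,-0.6,-17],[0.2,-0.6,-18],[0.2,-0.6,-18]],"turn":[0,0,0,0,0,0]}'; python3 -m crank '{"linear":[[0,0,-1],[0,0,-2],[0,0,-2]],"turn":[0,0,0]}';  python3 -m crank '{"linear":[[0,0,-1],[0,0,-2],[0,0,-2]],"turn":[0,0,0]}'
```

```text
clock: 17.8
tcp_pos: [593.1, 180.7, 91.1]
ee_rot: [180.0, 0.0, 8.2]
contact_force: [0.3, 0.6, -2.4]
finger_gap: 0.414
grip_force: 26.0
clock: 18.1
tcp_pos: [593.2, 180.7, 89.2]
ee_rot: [180.0, 0.0, 8.2]
contact_force: [-0.0, -0.1, -2.6]
finger_gap: 0.412
grip_force: 26.0
clock: 18.4
tcp_pos: [593.0, 180.7, 87.4]
ee_rot: [180.0, 0.0, 8.2]
contact_force: [-3.5, -0.8, 4.2]
finger_gap: 0.415
grip_force: 26.8
```

Contact is as expected; repeat the same arc, now with the -x relief.

```bash
python3 -m crank '{"linear":[[-0.6,-0.1,-1.5],[-1.2,-0.2,-3],[-1.8,-0.3,-4.5],[-2.3,-0.3,-6],[-2.7,-0.4,-7.5],[-2.7,-0.4,-7.5]],"turn":[0,0,0,0,0,0]}';  python3 -m crank '{"linear":[[-0.4,-0.1,-1.5],[-0.7,-0.1,-3],[-1,-0.1,-4.5],[-1.2,-0.1,-6],[-1.2,-0.1,-6]],"turn":[0,0,0,0,0]}'; python3 -m crank '{"linear":[[-0.1,0,-1.5],[-0.2,0,-3],[-0.2,0,-4.5],[-0.2,0,-6],[-0.2,0,-7.5],[-0.2,0,-9],[-0.2,0,-9]],"turn":[0,0,0,0,0,0,0]}'
cat >> h.py <<'E'
def prof(n,s,C,yp,off):
    d=np.load(n+".npy");K=r.camera_info("wrist")["mtx"];v=np.arange(186,322,8);u=np.full_like(v,250);dd=d[v,u]
    c=np.stack([(u-K[0,2])/K[0,0]*dd,(v-K[1,2])/K[1,1]*dd,dd],-1)@C[:3,:3].T+C[:3,3]
    o=c-off;X=o[:,0]*.9898+o[:,1]*.1426;print([(round(float(a),1),round(float(b),1)) for a,b in zip(X,o[:,2])])
    k=abs(X+10)<30;print("pitch",np.degrees(np.arctan(np.polyfit(X[k],o[k,2],1)[0])))
E
python3 - <<'E'
from h import *
p,d,W,s,C=wrist("pics/w9.png");prof("pics/w9.png",s,C,0,[601.8,182.3,50])
E
```

```text
clock: 19.0
tcp_pos: [590.3, 180.2, 79.5]
ee_rot: [180.0, 0.0, 8.2]
contact_force: [-5.1, -1.0, 3.0]
finger_gap: 0.414
grip_force: 27.2
clock: 19.5
tcp_pos: [589.1, 180.1, 73.6]
ee_rot: [180.0, 0.0, 8.2]
contact_force: [-4.4, -1.0, 3.1]
finger_gap: 0.415
grip_force: 27.5
clock: 20.2
tcp_pos: [588.7, 180.1, 64.5]
ee_rot: [180.0, 0.0, 8.2]
contact_force: [-6.5, -0.6, 2.5]
finger_gap: 0.416
grip_force: 28.4
[(31.8, 42.8), (30.0, 47.2), (26.1, 45.3), (22.4, 44.1), (18.6, 43.2), (13.9, 40.5), (9.3, 38.4), (4.3, 36.0), (-1.0, 33.4), (-7.0, 29.9), (-12.9, 27.1), (-19.3, 23.9), (-25.8, 21.1), (65.3, 158.0), (-39.7, 15.4), (-48.3, 11.0), (-57.9, 5.9)]
pitch 25.832049468824447
```

```bash
python3 -m crank '{"linear":[[0,0,-1],[0,0,-2],[-0.3,0,-3],[-0.5,0,-4],[-0.5,0,-4]],"turn":[0,0,0,0,0]}'
python3 - <<'E'
from h import *
p,d,W,s,C=wrist("pics/w10.png");prof("pics/w10.png",s,C,0,[601.8,182.3,50])
E
```

```text
clock: 20.75
tcp_pos: [588.8, 180.1, 60.8]
ee_rot: [180.0, -0.0, 8.2]
contact_force: [-2.8, -0.8, 2.1]
finger_gap: 0.411
grip_force: 28.7
[(32.4, 40.8), (30.2, 44.3), (27.8, 46.3), (24.0, 44.6), (19.9, 42.7), (15.2, 39.7), (10.5, 37.2), (5.0, 33.5), (0.1, 31.6), (-6.1, 27.6), (-11.6, 25.5), (-19.5, 19.7), (-26.5, 16.3), (-34.4, 11.8), (-42.7, 7.4), (-53.4, 0.4), (-98.9, -48.9)]
pitch 29.462136441606518
```

```bash
python3 -m crank '{"linear":[[0,0,-0.5],[0,0,-0.5]],"turn":[0,0]}'; python3 -m crank '{"linear":[[0,0,0],[0,0,0],[0,0,0],[0,0,0],[0,0,0]],"turn":[0,0,0,0,0]}' 50 && python3 -m crank '{"linear":[[0,0,3],[0,0,10],[0,0,25],[0,0,45],[0,0,70],[-5,0,95],[-20,-2,120],[-40,-4,140],[-65,-7,150],[-90,-10,155]],"turn":[0,0,0,0,0,0,0,0,0,0]}' && python3 -m crank '{"linear":[[-10,-30,0],[-15,-60,0],[-15,-65,0],[-15,-65,0],[-15,-65,0]],"turn":[0,0,0,0,0]}'
python3 - <<'E'
from h import *
p,d,W,s,C=wrist("pics/w11.png")
t,dt=r.camera("top");W=cloud("top",dt)
for nm,c in(("p2",[623.5,32,50]),("p4",[601.8,182.4,50])):
    m=W.reshape(-1,3)-c;X=m[:,0]*.9898+m[:,1]*.1426;Y=-m[:,0]*.1426+m[:,1]*.9898
    k=(abs(Y)<13)&(abs(X+13)<35)&(m[:,2]<80);print(nm,k.sum(),np.polyfit(X[k],m[k,2],1))
cv2.imwrite("pics/end.png",np.hstack([cv2.resize(t[140:240,140:340],(400,200)),cv2.resize(p,(400,300))[:200]]))
E
```

```text
clock: 21.0
tcp_pos: [588.7, 180.1, 60.5]
ee_rot: [180.0, -0.0, 8.2]
contact_force: [-4.4, -1.2, 4.7]
finger_gap: 0.412
grip_force: 29.0
clock: 21.5
tcp_pos: [588.6, 180.2, 60.3]
ee_rot: [-180.0, -0.0, 8.2]
contact_force: [0.1, -0.1, -0.5]
finger_gap: 0.583
grip_force: 0.0
clock: 22.5
tcp_pos: [498.1, 170.2, 217.6]
ee_rot: [-180.0, -0.1, 8.2]
contact_force: [0.8, 0.2, 0.2]
finger_gap: 0.586
grip_force: 0.0
clock: 23.0
tcp_pos: [483.9, 106.0, 215.9]
ee_rot: [-180.0, -0.1, 8.2]
contact_force: [0.2, 0.2, 0.3]
finger_gap: 0.585
grip_force: 0.0
p2 353 [ 0.57803257 29.46566927]Traceback (most recent call last):
  File "<stdin>", line 6, in <module>
    raise TypeError("expected non-empty vector for x")
TypeError: expected non-empty vector for x
```

```bash
python3 -m crank '{"linear":[[0,-30,10],[0,-70,20],[0,-110,20],[0,-130,20],[0,-130,20],[0,-130,20]],"turn":[0,0,0,0,0,0]}'
python3 - <<'E'
from h import *
p,d,W,s,C=wrist("pics/w12.png")
t,dt=r.camera("top");Wt=cloud("top",dt)
for nm,c in(("p2",[623.5,32,50]),("p4",[601.8,182.4,50])):
  for w in(W,Wt):
    m=w.reshape(-1,3)-c;X=m[:,0]*.9898+m[:,1]*.1426;Y=-m[:,0]*.1426+m[:,1]*.9898
    k=(abs(Y)<13)&(abs(X+13)<35)&(m[:,2]<80);print(nm,k.sum(),np.polyfit(X[k],m[k,2],1) if k.sum()>9 else "")
cv2.imwrite("pics/end.png",np.vstack([cv2.resize(t[140:240,140:340],(600,300)),cv2.resize(p,(600,450))[:250]]))
E
```

```text
clock: 23.7
tcp_pos: [483.8, -24.0, 235.2]
ee_rot: [-180.0, 0.0, 8.2]
contact_force: [-0.4, 0.9, -0.3]
finger_gap: 0.585
grip_force: 0.0
p2 2157 [ 0.57490716 31.068316  ]
p2 0 
p4 2150 [ 0.57591952 31.00649929]
p4 357 [ 0.57356348 29.32526117]
```

View pics/end.png

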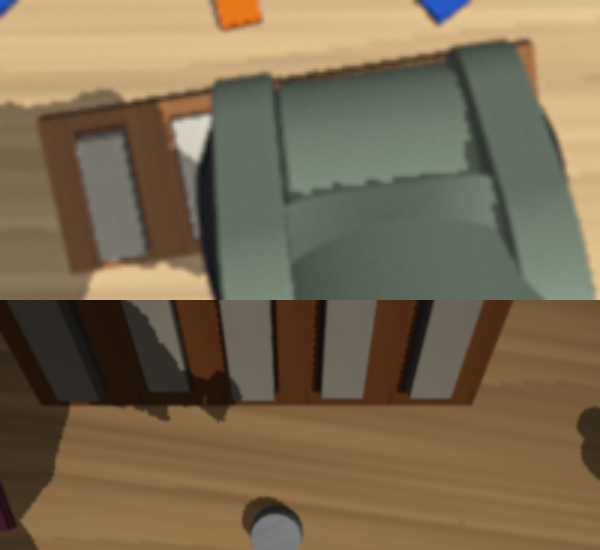

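All five pockets are filled. Both spares lie at 29.9° and at the correct height, and the robot is clear of everything.

```bash
python3 -c "
from plant import r
print(r.hand_in())"
```

```text
the job is handed in; nothing more can be done
None
```

I laid one spare stone in pocket 2 and the other in pocket 4, pale face up, flat on the floor to within the camera's accuracy, and released; I handed the job in at about 24 s, and no verdict came back.

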